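# Load the spice cupboard's door rack and latch the door

## Robot

A 6-joint arm with a two-finger parallel gripper is mounted at the origin on a cart in front of the work surface, level with it; the furniture and walls round the work are solid. World frame = base frame: x ahead of the robot, y to its left, z up, the work surface at z = 0. Lengths are in m, angles in degrees, forces in N, time in s.
With the tool pointing down it reaches from about 0.375 to 0.975 m from the base axis. Payload 3.8 kg.
Tool frame: the origin (TCP) lies on the centre line of the jaws, within the pads' length; the fingertips stand 22 mm ahead of it and the grasp point (between the pads) lies 3 mm ahead of it; z points along the fingers, x is the direction in which the jaws open and shut, and the axes are right-handed (so a half turn about z gives the same grasp; the last joint's range is limited). The gripper opens to 85 mm and grips with 20 to 120 N. Pads are 22 mm wide; open, the fingers measure 114 mm over their backs; the gripper's body (76 mm by 85 mm) begins 54 mm behind the grasp point. The pads swing forward as they close: fully open they stand 13 mm farther back than shut.
Start: joints at [62.229, 15.12, 91.902, -0, 72.978, -2.114], TCP at [0.292, 0.608, 0.23] pointing down, gripper open.
Joint ranges: [-150.88, 150.88], [-54.13, 125.18], [17.81, 147.31], [-75.09, 255.09], [0, 152.58], [-146.25, 146.25]. Speed limits (degrees/s): [147.25, 147.25, 180, 180, 180, 180].

## Interface

Orientations are given as [roll, pitch, yaw] about the fixed x, y, z axes, in that order (R = Rz(yaw) Ry(pitch) Rx(roll)).
In Python, from station import sensors, optics, hand_in, finder gives the robot as it stands.
- The arm moves only by the tool jog_arm, never from a script. Its argument "deltas" is a list of rows, each a list of 7 numbers: the shift along the tool's x, y, z in mm, then the turn, a rotation vector about the tool's x, y, z in rad, then the closure, from 0 (fully open) to 1 (shut). In form: [[x, y, z, wx, wy, wz, jaw], ...]. A call has 1 to 12 rows; each row shifts and turns the commanded pose from where the row before left it, along the tool's axes as they then stand; what a row does not reach is not made up. A row lasts 1/8 s, in which the tool goes at most 62.5 mm and 10.7 degrees, less where a joint would pass 70% of its speed; a pose out of reach is approached as far as the arm can. A call is refused whole if a number of a shift passes 62.5 or a number of a turn 0.188, either way. A call with a gripper value outside its range is refused whole. The fingers move at their own pace and stop on an object; "grip_force" is the grip in N (left out, the last holds). Time passes only in rows, so rows that do not move let the fingers close. It gives the time, the measured TCP pose, the force and the opening at its end, in the units of the state.
- sensors.sense(): the state, without advancing time (a new reading comes with each control period).
- optics.camera(name): name is "side" or "top"; returns the picture (384x512x3 uint8, red, green, blue); there is no depth.
- optics.get_calibration(name): a dict with "camera_matrix" (3x3 intrinsics, pixels), "distortion" ([k1, k2, p1, p2, k3] as OpenCV has them; the pictures are not rectified), "world_from_camera" (4x4, takes a point from camera to world coordinates). Camera axes: x right, y down, z forward; pixel columns grow to the right and rows downward; lengths in m; the calibration is good to about 2 mm. A picture is of the moment at which its call begins. get_calibration takes no time and is no camera call.
- hand_in(): hands the job in, once; it reports no verdict.
Trained networks look in the newest picture that a camera, given by its name, has taken for a name from the list of things; names that differ only in an ending like _2 or _b are one class to them, and where a whole thing is asked for, a point or a joint stands for the part that bears it (a point fixed in the world has none). Each returns a list of dicts, best first, with "p" (0 to 1); they miss things now and then, are a little off and sometimes report something else, mostly with a low value. They report only what shows in the picture. A call takes as long as a camera call. They do not tell look-alikes from the thing itself.
- finder.spot_in(camera, thing): "point" ([x, y, z] in m, in world coordinates, good to about 4 mm: the middle of the surface that is visible of it).
- finder.landmark_of(camera, thing): "point" ([x, y, z] in m, in world coordinates, good to about 4 mm: a listed point, or the origin of a listed thing).
The state is a dict: "time": time; "joint_positions": joint angles; "joint_velocities": joint speeds; "tau": joint torques, N m; "position": TCP position; "orientation": TCP orientation; "ft_force": force on the tool from outside, world axes, zero at the start; "moment": the same for the moment, N m; "opening": finger opening in m.
Only numpy, scipy, OpenCV 4.12 (cv2) and the standard library are available. Lean on these libraries where they do the work, as an engineer would, in place of code of your own. Each camera call takes 0.05 s, during which the arm holds its last target. There are 200 camera calls.

## Task

The kitchen timer stands where the spice cupboard's door has to swing: put it back on its round cork mat, open the door wide, and stand every spice jar and the salt mill that is out on the worktop upright in the rack on the inside of the door; they are glass, so hold them with a light grip. Then push the door shut, without slamming or forcing it, until its spring latch snaps in and holds it fully closed. Leave the mug, the tea box and the scoop where they are.

Things in the scene. Friction and masses are not known exactly. Their poses are not given: they have to be found in the camera images.
- cupboard: small oak spice cupboard standing on the worktop, fixed, 316 mm wide (y), 185 mm deep (x), 162 mm high. Origin: on the worktop below the hinge line, at its front right corner as the robot sees it; x points into the cupboard (depth), y to the left along its front, z up. Its front edges lie at x = 0; it spans y = 0 to 0.316
- cupboard_door (a joint): angle of its door in rad: 0 is shut, 1.75 is the stop when wide open; found ajar at 0.45 to 0.7. The hinge is upright, at the cupboard's front right corner; the free edge swings towards the robot as it opens. Light hinge friction (about 0.06 N m) keeps it where it is left
- latch_bolt (a joint): how far the latch bolt (brass, inside the door at its free edge, 110 mm up) is pressed in, m: 0 out, 0.010 most. Over the last 0.07 rad its bevel rides over the strike on the cupboard's left side, pressed in 7 mm against 3.5 to 6 N of spring (about 7 N of push at the free edge), then snaps out behind it; the door then cannot open again. Latched: door and bolt both about 0
- door_hinge (a point): point on the hinge line at the door's top edge, 158 mm up; axes turn with the door: y along the door to its free edge, x inward normal (into the cupboard when shut), z up. The panel spans y = 0 to 0.314, 12 to 158 mm above the worktop, outer face at x = -0.0195, inner at -0.002. Brass knob, 22 mm wide, 21 mm proud, on the outer face at y = 0.296, 75 mm above the worktop
- door_edge (a point): top corner of the door at its free edge, in the middle of the panel's thickness; axes as door_hinge
- door_rack (a point): centre of the floor of the rack inside the door, 35 mm above the worktop, 42 mm from the door's inner face, 145 mm from the hinge line; axes as door_hinge. Free floor: 246 mm along y (+-0.123), 84 mm along x (door at -0.042, brass rails at +0.042); rails' top 53 mm, end boards' top 54 mm above the floor. One row of four jars fits, 60 mm apart
- spice_jar_1: clear glass spice jar with a red cap, 45 mm diameter and 106 mm tall, 0.11 kg, standing upright on the worktop at the start; the cap takes the top 21 mm and is the best place to grip (from above, fingers reaching about 25 mm down). Origin: centre of its underside, z axis up. May be absent
- spice_jar_2: another clear glass spice jar with a red cap, same as the first, 45 mm diameter and 106 mm tall, 0.11 kg, standing upright on the worktop at the start; the cap takes the top 21 mm and is the best place to grip (from above, fingers reaching about 25 mm down). Origin: centre of its underside, z axis up. May be absent
- spice_jar_3: third clear glass spice jar with a red cap, same as the first, 45 mm diameter and 106 mm tall, 0.11 kg, standing upright on the worktop at the start; the cap takes the top 21 mm and is the best place to grip (from above, fingers reaching about 25 mm down). Origin: centre of its underside, z axis up. May be absent
- salt_mill: grey glass salt mill with a pale rounded head, 44 mm diameter at the body (up to 74 mm height), head 34 mm diameter, 90 mm tall in all, 0.1 kg, upright on the worktop at the start; grip the head or the top of the body from above. Origin: centre of its underside, z axis up. May be absent
- timer: cream wind-up kitchen timer, round, 62 mm diameter, 58 mm tall with its grip bar, 0.11 kg; the round body below the bar is 50 mm high. The bar on top is 8 mm wide (x), 38 mm long (y), 11 mm high. Neither bar nor upper half turns. Origin: centre of its underside, z axis up. At the start it stands on the worktop in front of the cupboard door, where the door has to swing
- cork_mat: round cork mat, 110 mm diameter, 5 mm thick, fixed on the worktop. Origin: centre of its underside
- mug: white mug with a leaf pattern, 92x127x95 mm, bystander to the right of the door. Origin: centre of its underside
- tea_box: dark blue tea box, 64x123x88 mm, bystander to the right of the cupboard. Origin: centre of its underside
- scoop: long-handled steel coffee scoop, 42x148x22 mm, bystander at the far left. Origin: centre of its underside
Not all that is in view belongs to the job. Leave any green look-alike of the salt_mill alone.

How it is judged:
By the outcome, as a careful person would: the job done as asked, in the order asked, and still so for the second after the job is handed in, with the robot touching nothing.
Of spice_jar_1, spice_jar_2, spice_jar_3, salt_mill only 2 to 4 are there at a start; the rules pass over those that are not, and their reading is None.
At some moment in a run one of timer may be knocked a few centimetres aside while the robot is not near it.
Once in a run the grip may slacken for a moment while it holds something.
It also fails if it takes over 210 s, if anything falls off the work surface, if the arm or the gripper's body presses on something with over 40 N, if the wrist force passes 120 N, or if a joint passes its speed limit or range.

## Working session

There is one attempt and no reset: what is moved stays moved. The work goes in short steps, Python scripts to look and compute and a tool call to move; the robot and the scene stay as the last step left them, time stands still between calls to the robot, and variables do not carry over. Pictures are saved under pics/ and viewed, about 12 in all and at most 16, crops included, and the job is handed in when it is done.

Besides the shell and the picture viewer there is one more tool, called after "Request:" as name(argument=value, ...) on one line, values as JSON. jog_arm: Moves the arm, as the interface text tells. Its arguments: {"type":"object","properties":{"deltas":{"type":"array","items":{"type":"array","items":{"type":"number"}}},"grip_force":{"type":"number"}},"required":["deltas"]}

```bash
mkdir -p pics; cat > h.py <<'E'
from station import sensors, optics, hand_in, finder
import numpy as np, cv2
def pic(c,n,crop=None,s=1.5):
    im=optics.camera(c); 
    if crop: im=im[crop[1]:crop[3],crop[0]:crop[2]]
    im=cv2.resize(im,None,fx=s,fy=s)
    cv2.imwrite(f'pics/{n}.png',im[:,:,::-1])
def lm(c,t,f='landmark_of'):
    return [(np.round(d['point'],3).tolist(),round(d['p'],2)) for d in getattr(finder,f)(c,t)]
def px(c,p):
    k=optics.get_calibration(c);T=np.linalg.inv(k['world_from_camera'])
    return cv2.projectPoints(np.array([p],float),cv2.Rodrigues(T[:3,:3])[0],T[:3,3],np.array(k['camera_matrix']),np.array(k['distortion']))[0].ravel()
def ray(c,u,v,z):
    k=optics.get_calibration(c);T=np.array(k['world_from_camera'])
    n=cv2.undistortPoints(np.array([[[u,v]]],float),np.array(k['camera_matrix']),np.array(k['distortion'])).ravel()
    d=T[:3,:3]@[n[0],n[1],1];o=T[:3,3];return o+d*(z-o[2])/d[2]
E
python3 - <<'E'
from h import *
pic('top','t1');pic('side','s1')
for t in ['cupboard','door_hinge','door_edge','door_rack','spice_jar_1','salt_mill','timer','cork_mat','mug','tea_box','scoop']:
    print(t,'T',lm('top',t),'S',lm('side',t))
print(sensors.sense())
for c in('top','side'): print(np.round(optics.get_calibration(c)['world_from_camera'],2).tolist())
E
```

```text
cupboard T [([0.584, -0.276, 0.0], 0.75), ([0.412, 0.159, -0.0], 0.35)] S [([0.38, -0.23, -0.002], 0.72), ([0.584, -0.272, -0.002], 0.67), ([0.514, 0.274, -0.0], 0.27)]
door_hinge T [([0.586, -0.272, 0.159], 0.7)] S [([0.584, -0.274, 0.161], 0.87)]
door_edge T [([0.404, -0.025, 0.16], 0.62)] S [([0.399, -0.024, 0.158], 0.72)]
door_rack T [([0.538, -0.138, 0.036], 0.83), ([0.404, -0.023, 0.155], 0.18)] S [([0.538, -0.131, 0.034], 0.92), ([0.513, 0.272, 0.0], 0.39), ([0.583, -0.271, 0.161], 0.22)]
spice_jar_1 T [([0.516, 0.274, 0.003], 0.74), ([0.525, 0.373, 0.002], 0.58)] S [([0.518, 0.272, -0.001], 0.75), ([0.526, 0.371, -0.0], 0.68)]
salt_mill T [([0.436, 0.366, 0.001], 0.64), ([0.351, 0.332, 0.002], 0.52)] S [([0.437, 0.37, 0.001], 0.74), ([0.346, 0.33, -0.004], 0.48)]
timer T [([0.38, -0.238, 0.001], 0.64)] S []
cork_mat T [] S [([0.413, 0.163, -0.002], 0.98), ([0.436, 0.369, 0.0], 0.25)]
mug T [([0.523, -0.483, -0.002], 0.68)] S [([0.435, 0.372, -0.002], 0.2)]
tea_box T [([0.682, -0.415, 0.0], 0.92)] S [([0.682, -0.414, -0.002], 0.83)]
scoop T [([0.565, 0.5, -0.003], 0.68), ([0.5
[... 245 characters left out ...]
71732, -0.06009882,  0.04700681,  0.02033401,  0.08920241,
        0.07673885]), 'tau': array([ 7.45182679e-04, -5.15081799e+01, -3.67723954e+01, -9.28187046e-05,
        7.15336064e-04,  1.99102499e-05]), 'position': array([0.2922658 , 0.60845237, 0.23008867]), 'orientation': array([-1.79999293e+02, -5.46005551e-04,  6.43419151e+01]), 'ft_force': array([ 0.25613654, -0.23656893,  0.59253503]), 'moment': array([-0.0049434 , -0.01677375, -0.02119443]), 'opening': 0.08544054097657353}
[[0.02, -0.98, 0.17, 0.27], [-1.0, -0.02, 0.01, 0.01], [-0.0, -0.17, -0.98, 1.49], [0.0, 0.0, 0.0, 1.0]]
[[-0.51, -0.48, 0.72, -0.57], [-0.86, 0.3, -0.41, 0.65], [-0.01, -0.83, -0.56, 0.99], [0.0, 0.0, 0.0, 1.0]]
```

View pics/t1.png

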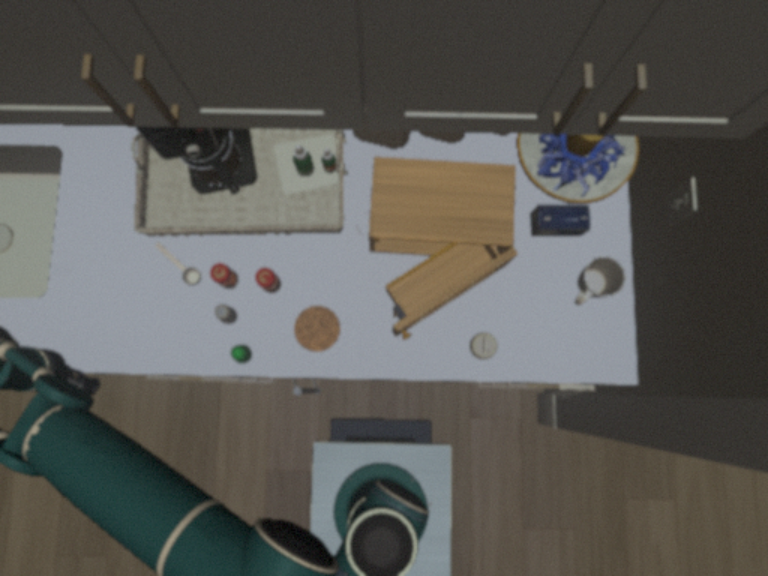

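View pics/s1.png

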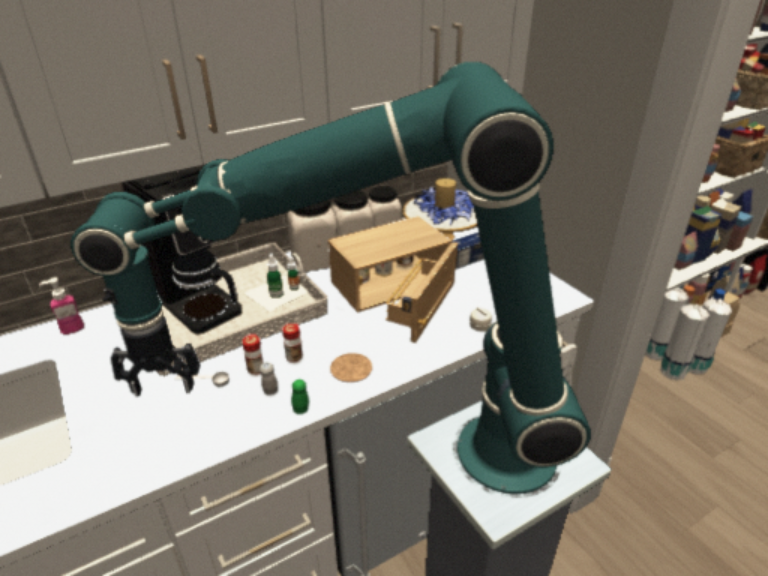

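Top view, 768×576: two red jars at (221,273) and (266,279), the mill at (224,313), and the green look-alike at (240,353). The mat is at (317,328), and the timer at (484,345) with its bar along world y. The door is ajar, with its edge near (400,325). The side view agrees with this. First I'll move over the timer, with the tool turned to yaw 0.

```bash
cat >> h.py <<'E'
def rows(wps,cur=None):
    "wps: (x,y,z,yawdeg,n) ; prints rows"
    if cur is None:
        s=sensors.sense();cur=[*s['position'],s['orientation'][2]]
    cur=np.array(cur,float)
    for *t,n in wps:
        t=np.array(t,float);d=(t-cur)/n
        for i in range(n):
            a=np.radians(cur[3]);c,s=np.cos(a),np.sin(a)
            print([round(1000*(c*d[0]+s*d[1])),round(1000*(s*d[0]-c*d[1])),round(-1000*d[2]),0,0,round(-np.radians(d[3]),3),0]);cur=cur+d
E
python3 - <<'E'
from h import *
rows([(.47,.1,.23,0,9),(.43,-.05,.2,0,3)])
E
```

```text
[-42, 42, 0, 0, 0, np.float64(0.125), 0]
[-37, 47, 0, 0, 0, np.float64(0.125), 0]
[-31, 51, 0, 0, 0, np.float64(0.125), 0]
[-24, 55, 0, 0, 0, np.float64(0.125), 0]
[-17, 57, 0, 0, 0, np.float64(0.125), 0]
[-10, 59, 0, 0, 0, np.float64(0.125), 0]
[-2, 60, 0, 0, 0, np.float64(0.125), 0]
[5, 60, 0, 0, 0, np.float64(0.125), 0]
[13, 59, 0, 0, 0, np.float64(0.125), 0]
[-13, 50, 10, 0, 0, np.float64(0.0), 0]
[-13, 50, 10, 0, 0, np.float64(0.0), 0]
[-13, 50, 10, 0, 0, np.float64(0.0), 0]
```

Request:
jog_arm(deltas=[[-42,42,0,0,0,0.125,0],[-37,47,0,0,0,0.125,0],[-31,51,0,0,0,0.125,0],[-24,55,0,0,0,0.125,0],[-17,57,0,0,0,0.125,0],[-10,59,0,0,0,0.125,0],[-2,60,0,0,0,0.125,0],[5,60,0,0,0,0.125,0],[13,59,0,0,0,0.125,0],[-13,50,0,0,0,0,0],[-13,50,0,0,0,0,0],[-13,50,0,0,0,0,0]], grip_force=30)

```text
time: 2.7
position: [0.4292, -0.0522, 0.2304]
orientation: [180.0, -0.1, -0.1]
ft_force: [0.9, -0.2, 0.9]
opening: 0.0854
```

```bash
python3 - <<'E'
from h import *
pic('top','t2');print(lm('top','timer'),lm('top','timer','spot_in'))
s=sensors.sense();print(s['position'],s['orientation'],s['joint_positions'],s['ft_force'])
E
```

```text
[([0.378, -0.235, 0.0], 0.75)] [([0.544, 0.478, 0.006], 0.69)]
[ 0.42915643 -0.05249556  0.23033631] [ 1.79988339e+02 -3.87421703e-02 -3.98138748e-01] [-1.02715900e+01 -1.21423695e+01  1.19803258e+02 -5.08544894e-03
  7.22989438e+01 -9.87190280e+00] [0.1449585  0.35982333 0.1427631 ]
```

Request:
jog_arm(deltas=[[-17,61,0,0,0,0,0],[-17,61,0,0,0,0,0],[-16,61,0,0,0,0,0],[0,0,50,0,0,0,0],[0,0,50,0,0,0,0],[0,0,50,0,0,0,0],[0,0,42,0,0,0,0],[0,0,0,0,0,0,0.3],[0,0,0,0,0,0,0.6],[0,0,0,0,0,0,0.6],[0,0,0,0,0,0,0.6],[0,0,0,0,0,0,0.6]], grip_force=30)

```text
time: 4.35
position: [0.3811, -0.2322, 0.0426]
orientation: [179.9, -0.1, -0.1]
ft_force: [-9.6, 4.0, 19.6]
opening: 0.0401
```

```bash
python3 - <<'E'
from h import *
u,v=px('side',[.38,-.235,.05]);print(u,v)
u2,v2=px('top',[.38,-.235,.05]);print(u2,v2)
a=optics.camera('side')[int(v)-70:int(v)+70,int(u)-80:int(u)+80];b=optics.camera('top')[int(v2)-70:int(v2)+70,int(u2)-80:int(u2)+80]
print(a.shape,b.shape,sensors.sense())
h=min(a.shape[0],b.shape[0])
cv2.imwrite('pics/g1.png',cv2.resize(np.hstack([a[:h],b[:h]]),None,fx=2.4,fy=2.4)[:,:,::-1])
E
```

```text
320.99563523680433 206.03492090993387
324.34169893200004 229.65467532292405
(140, 160, 3) (140, 160, 3) {'time': 4.45, 'joint_positions': array([-3.45338551e+01,  2.00069822e+00,  1.28916832e+02, -4.43720365e-02,
        4.89575627e+01, -3.44256829e+01]), 'joint_velocities': array([ 0.01326848,  0.0339977 ,  0.03220861,  0.02371632, -0.05687396,
        0.00154746]), 'tau': array([ 5.15922569e-01, -2.41257888e+01, -2.77099353e+01,  4.40862123e-01,
       -3.50863226e+00,  9.87891370e-03]), 'position': array([ 0.38105623, -0.23224563,  0.04268569]), 'orientation': array([ 1.79901733e+02, -8.40682838e-02, -7.90011186e-02]), 'ft_force': array([-10.09432883,   3.94255336,  19.80100375]), 'moment': array([0.77354841, 1.59409778, 0.02368263]), 'opening': 0.04044505409954135}
```

View pics/g1.png

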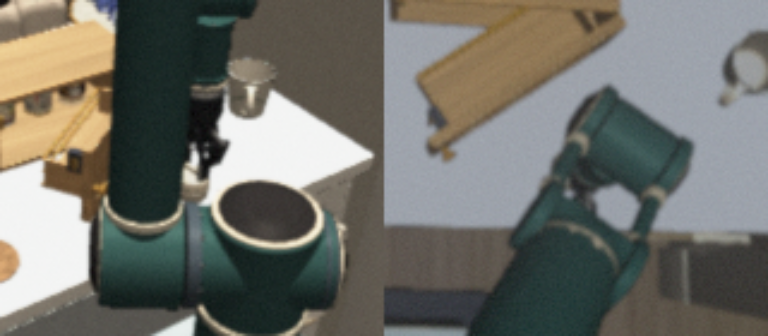

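The timer is there, but I can't tell how the fingers hold it. I'll open, lift and look again.

Request:
jog_arm(deltas=[[0,0,0,0,0,0,0.3],[0,0,0,0,0,0,0],[0,0,0,0,0,0,0],[0,0,-40,0,0,0,0],[0,0,-50,0,0,0,0],[0,0,-50,0,0,0,0],[10,-50,-50,0,0,0,0],[15,-60,0,0,0,0,0],[20,-60,0,0,0,0,0],[0,0,0,0,0,0,0]])

```text
time: 5.7
position: [0.4245, -0.0645, 0.2221]
orientation: [-179.9, -0.0, 0.3]
ft_force: [-0.5, -0.3, 0.2]
opening: 0.0853
```

```bash
python3 - <<'E'
from h import *
b=optics.camera('top')[140:290,230:440];a=optics.camera('side')[120:270,230:400]
print(lm('top','timer'),lm('side','timer'),sensors.sense()['position'],sensors.sense()['ft_force'])
cv2.imwrite('pics/g2.png',cv2.resize(np.hstack([a,b]),None,fx=2.1,fy=2.1)[:,:,::-1])
E
```

```text
[([0.383, -0.237, -0.0], 0.55)] [([0.402, -0.021, 0.159], 0.48)] [ 0.42333999 -0.06926852  0.22157369] [-0.2419281   0.17562736 -0.68865122]
```

View pics/g2.png

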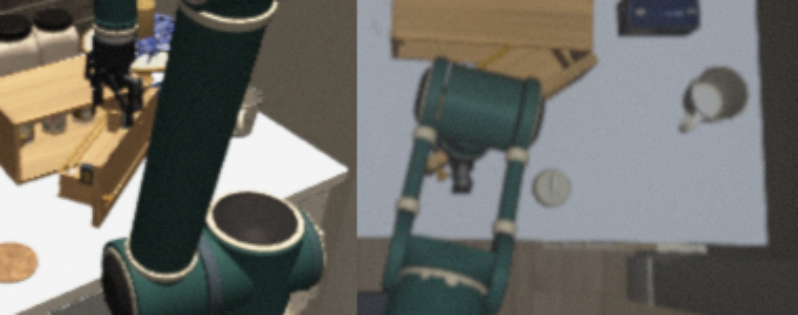

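```bash
python3 - <<'E'
from h import *
b=optics.camera('top');print(b.shape, px('top',[.383,-.237,.05]))
u,v=map(int,px('top',[.383,-.237,.05]))
cv2.imwrite('pics/g3.png',cv2.resize(b[v-25:v+25,u-30:u+30],None,fx=8,fy=8,interpolation=cv2.INTER_CUBIC)[:,:,::-1])
print(u-30,v-25)
E
```

```text
(384, 512, 3) [324.91623808 228.79159768]
294 203
```

View pics/g3.png

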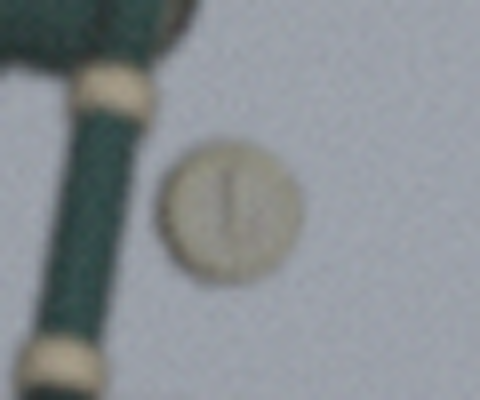

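```bash
python3 - <<'E'
from h import *
print(ray('top',323,229.5,.045), ray('top',323,229.5,.03))
im=cv2.imread('pics/t1.png');cv2.imwrite('pics/g4.png',cv2.resize(im[315:375,440:530],None,fx=6,fy=6,interpolation=cv2.INTER_CUBIC))
E
```

```text
[ 0.38080921 -0.23123448  0.045     ] [ 0.38193166 -0.23375326  0.03      ]
```

Request:
jog_arm(deltas=[[-15,57,0,0,0,0,0],[-15,57,0,0,0,0,0],[-14,58,0,0,0,0,0],[0,0,40,0,0,0,0],[0,0,40,0,0,0,0],[0,0,40,0,0,0,0],[0,0,20,0,0,0,0],[0,0,20,0,0,0,0],[0,0,20,0,0,0,0],[0,0,0,0,0,0,0]])

```text
time: 7.2
position: [0.3769, -0.2406, 0.0402]
orientation: [-179.9, 0.2, -0.3]
ft_force: [-0.1, 0.3, 0.1]
opening: 0.0855
```

View pics/g4.png

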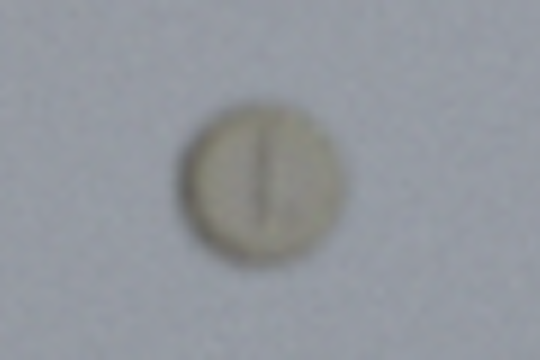

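The bar was along world x from the start, so nothing turned. There is no contact at this depth, so I'll close in small steps.

Request:
jog_arm(deltas=[[4,-7,0,0,0,0,0.1],[0,0,0,0,0,0,0.2],[0,0,0,0,0,0,0.2],[0,0,0,0,0,0,0.25],[0,0,0,0,0,0,0.25]], grip_force=20)

```text
time: 7.82
position: [0.3835, -0.2333, 0.0421]
orientation: [180.0, -0.0, -0.1]
ft_force: [-0.5, -0.1, 0.4]
opening: 0.064
```

Request:
jog_arm(deltas=[[0,0,0,0,0,0,0.35],[0,0,0,0,0,0,0.35],[0,0,0,0,0,0,0.35]])

```text
time: 8.2
position: [0.3833, -0.2333, 0.0418]
orientation: [-180.0, 0.0, -0.1]
ft_force: [-0.1, 0.1, -0.1]
opening: 0.0552
```

```bash
python3 - <<'E'
from h import *
a=optics.camera('side')
for p in [(.3835,-.2333,0),(.3835,-.2333,.02),(.3835,-.2333,.05),(.3835,-.2333,.1)]: print(px('side',p), px('top',p))
cv2.imwrite('pics/g5.png',cv2.resize(a[160:235,280:380],None,fx=7,fy=7,interpolation=cv2.INTER_CUBIC)[:,:,::-1])
E
```

```text
[319.07429896 215.27577187] [321.45646576 229.65882949]
[319.4941252  211.50020261] [322.39002762 229.25304627]
[320.13467137 205.73496897] [323.83822845 228.62354331]
[321.2320264 195.8450124] [326.38854466 227.51489639]
```

View pics/g5.png

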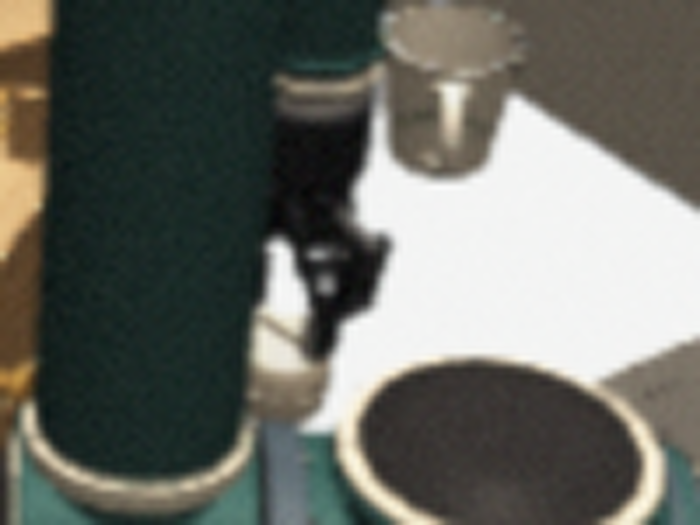

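```bash
python3 - <<'E'
from h import *
for x in(.356,.342):
  for y in (-.244,-.222):
    for z in (.02,.035,.05,.07): print(x,y,z,(px('side',(x,y,z))-[280,160])*7)
print('timer rim'); 
for z in (0,.025,.05):
  P=np.array([(px('side',(.383+.031*np.cos(a),-.233+.031*np.sin(a),z))-[280,160])*7 for a in np.linspace(0,6.28,40)]);print(z,P.min(0),P.max(0))
s=sensors.sense();print(s['opening'],s['position'])
E
```

```text
0.356 -0.244 0.02 [320.1345254  378.73938852]
0.356 -0.244 0.035 [322.62357397 358.57480047]
0.356 -0.244 0.05 [325.13851737 338.19046165]
0.356 -0.244 0.07 [328.53272795 310.66349837]
0.356 -0.222 0.02 [291.03989743 390.67914594]
0.356 -0.222 0.035 [293.38597486 370.46145569]
0.356 -0.222 0.05 [295.75661154 350.02204162]
0.356 -0.222 0.07 [298.95630523 322.41848066]
0.342 -0.244 0.02 [335.51567752 391.13003189]
0.342 -0.244 0.035 [338.10504074 370.90429607]
0.342 -0.244 0.05 [340.72153352 350.45665343]
0.342 -0.244 0.07 [344.25310126 322.84182949]
0.342 -0.222 0.02 [306.32630683 403.21917541]
0.342 -0.222 0.035 [308.77186364 382.94045953]
0.342 -0.222 0.05 [311.24320465 362.43783751]
0.342 -0.222 0.07 [314.57911333 334.74650076]
timer rim
0 [221.84817757 356.47531612] [325.79044452 419.64008274]
0.025 [225.06510311 323.62618956] [329.947288   386.29140892]
0.05 [228.33713742 290.19594328] [334.17571252 352.33219763]
0.055476293440375926 [ 0.38331974 -0.23328911  0.04179461]
```

Request:
jog_arm(deltas=[[0,0,0,0,0,0,0.1],[0,0,0,0,0,0,0],[0,0,0,0,0,0,0],[0,0,6,0,0,0,0],[0,0,6,0,0,0,0],[0,0,4,0,0,0,0],[0,0,0,0,0,0,0]])

```text
time: 9.12
position: [0.3829, -0.2329, 0.0252]
orientation: [-180.0, 0.1, -0.1]
ft_force: [-0.1, -0.9, -0.9]
opening: 0.0854
```

```bash
python3 - <<'E'
from h import *
a=optics.camera('side')
cv2.imwrite('pics/g6.png',cv2.resize(a[160:235,280:380],None,fx=7,fy=7,interpolation=cv2.INTER_CUBIC)[:,:,::-1])
E
```

```text
(no output)
```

View pics/g6.png

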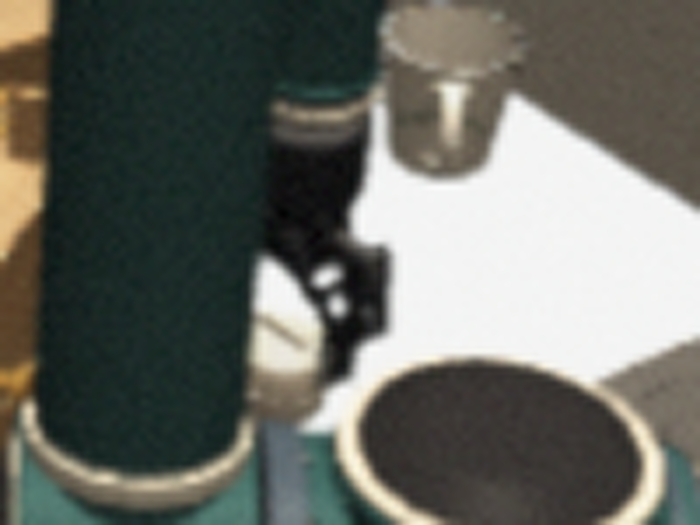

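Request:
jog_arm(deltas=[[0,0,8,0,0,0,0.1],[0,0,0,0,0,0,0.25],[0,0,0,0,0,0,0.35],[0,0,0,0,0,0,0.4],[0,0,0,0,0,0,0.4]], grip_force=25)

```text
time: 9.8
position: [0.3831, -0.2332, 0.0178]
orientation: [-180.0, 0.0, -0.1]
ft_force: [-2.2, 0.4, 1.2]
opening: 0.0589
```

Request:
jog_arm(deltas=[[0,0,-10,0,0,0,0.5],[0,0,-50,0,0,0,0.5],[0,0,-50,0,0,0,0.5],[0,0,-50,0,0,0,0.5],[0,0,-50,0,0,0,0.5],[4,-56,0,0,0,0,0.5],[4,-56,0,0,0,0,0.5],[4,-56,0,0,0,0,0.5],[4,-57,0,0,0,0,0.5],[4,-57,0,0,0,0,0.5],[5,-57,0,0,0,0,0.5],[5,-56,0,0,0,0,0.5]], grip_force=35)

```text
time: 11.3
position: [0.4142, 0.1637, 0.2288]
orientation: [-180.0, -0.1, -0.1]
ft_force: [1.2, -0.3, 0.1]
opening: 0.0584
```

```bash
python3 - <<'E'
from h import *
a=optics.camera('side');print(px('side',(.413,.162,.2)))
s=sensors.sense();print(s['position'],s['opening'],s['ft_force'])
print(lm('side','timer'),lm('side','cork_mat'),lm('side','timer','spot_in'))
u,v=map(int,px('side',(.413,.162,.12)))
cv2.imwrite('pics/g7.png',cv2.resize(a[v-80:v+80,u-80:u+80],None,fx=3,fy=3,interpolation=cv2.INTER_CUBIC)[:,:,::-1]);print(u-80,v-80)
E
```

```text
[231.01785015 202.09416291]
[0.41443931 0.17004766 0.2289751 ] 0.05829995029300144 [ 0.12246786  5.33686951 -0.35488004]
[([0.414, 0.167, 0.214], 0.6)] [([0.413, 0.164, -0.004], 0.76)] [([0.397, 0.182, 0.244], 0.56), ([0.556, -0.461, 0.075], 0.27)]
151 139
```

View pics/g7.png

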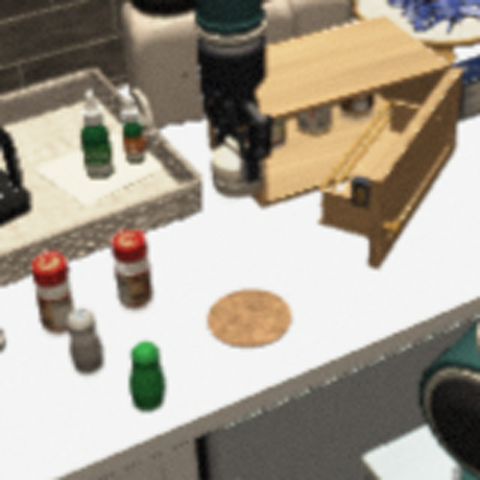

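Request:
jog_arm(deltas=[[0,0,50,0,0,0,0.5],[0,0,50,0,0,0,0.5],[0,0,50,0,0,0,0.5],[0,0,35,0,0,0,0.5],[0,0,12,0,0,0,0.5],[0,0,7,0,0,0,0.5],[0,0,0,0,0,0,0.5],[0,0,0,0,0,0,0.5]])

```text
time: 12.5
position: [0.4156, 0.162, 0.0253]
orientation: [-179.9, -0.2, -0.1]
ft_force: [1.6, -0.4, -0.3]
opening: 0.0582
```

Request:
jog_arm(deltas=[[-2,0,2,0,0,0,0.5],[0,0,0,0,0,0,0.3],[0,0,0,0,0,0,0.2],[0,0,0,0,0,0,0],[0,0,0,0,0,0,0],[0,0,0,0,0,0,0],[0,0,-20,0,0,0,0],[0,0,-50,0,0,0,0],[0,0,-50,0,0,0,0],[0,0,-50,0,0,0,0],[0,60,-30,0,0,0,0],[0,0,0,0,0,0,0]])

```text
time: 14.0
position: [0.414, 0.1039, 0.223]
orientation: [-180.0, -0.4, -0.3]
ft_force: [-0.2, 0.5, 0.3]
opening: 0.0855
```

```bash
python3 - <<'E'
from h import *
optics.camera('side');print(lm('side','timer'),lm('side','cork_mat'))
optics.camera('top');print(lm('top','timer'),lm('top','door_edge'),lm('top','door_hinge'))
s=sensors.sense();print(s['position'],s['opening'],s['joint_positions'])
a=optics.camera('side')
cv2.imwrite('pics/g8.png',cv2.resize(a[150:280,140:320],None,fx=3.5,fy=3.5,interpolation=cv2.INTER_CUBIC)[:,:,::-1])
E
```

```text
[([0.418, 0.162, 0.003], 0.66), ([0.413, 0.163, -0.002], 0.6)] [([0.413, 0.165, -0.002], 0.7)]
[([0.413, 0.163, 0.007], 0.47)] [([0.403, -0.023, 0.161], 0.96)] [([0.588, -0.276, 0.155], 0.74)]
[0.41125371 0.1063443  0.21852028] 0.08550496811945836 [ 1.11288431e+01 -1.24585344e+01  1.21315488e+02  1.14517017e-02
  7.12837652e+01  1.11661114e+01]
```

View pics/g8.png

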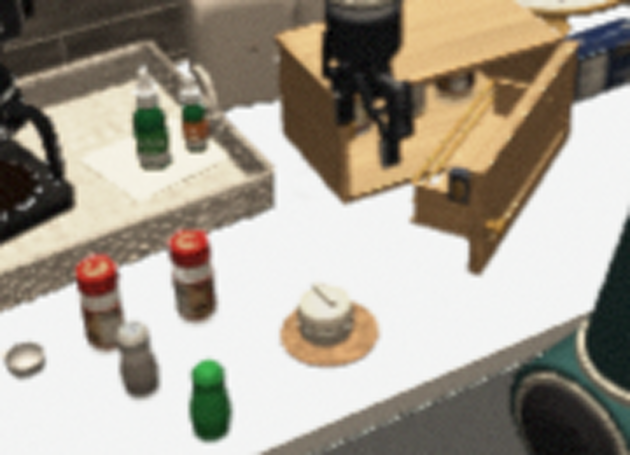

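The timer stands centred on the mat. Next I'll push the door open from inside the rack with closed fingers.

```bash
python3 - <<'E'
from h import *
H=np.array([.586,-.274])
def P(t,r=.24,d=.016): return H+r*np.array([-np.sin(t),np.cos(t)])+d*np.array([np.cos(t),np.sin(t)])
cur=P(.6,.24,.04)
for t in np.arange(.62,1.63,.1).tolist()+[1.66]:
    n=P(t);d=n-cur;cur=n;print(round(t,2),np.round(n,3),[round(1000*d[0]),round(-1000*d[1])])
E
```

```text
0.62 [ 0.46  -0.069] [-24, 16]
0.72 [ 0.44  -0.083] [-20, 14]
0.82 [ 0.421 -0.099] [-18, 16]
0.92 [ 0.405 -0.116] [-17, 17]
1.02 [ 0.39  -0.135] [-15, 19]
1.12 [ 0.377 -0.155] [-13, 20]
1.22 [ 0.366 -0.176] [-11, 21]
1.32 [ 0.357 -0.199] [-9, 22]
1.42 [ 0.351 -0.222] [-6, 23]
1.52 [ 0.347 -0.246] [-4, 24]
1.62 [ 0.346 -0.27 ] [-2, 24]
1.66 [ 0.346 -0.279] [0, 10]
```

Request:
jog_arm(deltas=[[18,40,0,0,0,0,0.5],[18,40,0,0,0,0,1],[18,40,0,0,0,0,1],[15,36,0,0,0,0,1],[0,0,0,0,0,0,1],[0,0,30,0,0,0,1],[0,0,30,0,0,0,1],[0,0,29,0,0,0,1],[0,0,0,0,0,0,1]])

```text
time: 15.52
position: [0.4778, -0.0488, 0.1279]
orientation: [-179.9, 0.4, -0.0]
ft_force: [-0.1, -0.4, 0.7]
opening: -0.0001
```

Request:
jog_arm(deltas=[[-18,20,0,0,0,0,1],[-20,14,0,0,0,0,1],[-18,16,0,0,0,0,1],[-17,17,0,0,0,0,1],[-15,19,0,0,0,0,1],[-13,20,0,0,0,0,1],[-11,21,0,0,0,0,1],[-9,22,0,0,0,0,1],[-6,23,0,0,0,0,1],[-4,24,0,0,0,0,1],[-2,24,0,0,0,0,1],[0,0,0,0,0,0,1]])

```text
time: 17.02
position: [0.3483, -0.2713, 0.1324]
orientation: [179.9, -0.1, -0.2]
ft_force: [-0.4, 0.6, -0.1]
opening: -0.0
```

```bash
python3 - <<'E'
from h import *
for c in('top','side'):
    optics.camera(c);print(lm(c,'door_edge'),lm(c,'door_rack'),lm(c,'door_hinge'))
s=sensors.sense();print(s['position'],s['ft_force'])
E
```

```text
[([0.272, -0.311, 0.158], 0.68), ([0.682, -0.418, 0.0], 0.59)] [([0.437, -0.254, 0.032], 0.92)] [([0.588, -0.27, 0.156], 0.77)]
[([0.274, -0.32, 0.158], 0.55)] [([0.441, -0.25, 0.033], 0.79)] []
[ 0.34736462 -0.26951552  0.13081869] [-0.07044655  0.0656114  -0.08756885]
```

Request:
jog_arm(deltas=[[0,-4,-50,0,0,0,1],[0,0,-50,0,0,0,1],[17,-55,0,0,0,0,0.5],[17,-55,0,0,0,0,0],[17,-55,0,0,0,0,0],[17,-55,0,0,0,0,0],[17,-55,0,0,0,0,0],[17,-55,0,0,0,0,0],[17,-55,0,0,0,0,0],[17,-55,0,0,0,0,0],[17,-55,0,0,0,0,0],[16,-45,0,0,0,0,0]], grip_force=20)

```text
time: 18.92
position: [0.5173, 0.2761, 0.2306]
orientation: [180.0, 0.0, -0.0]
ft_force: [0.3, -0.6, -0.0]
opening: 0.0855
```

```bash
python3 - <<'E'
from h import *
optics.camera('top');print(lm('top','spice_jar_1'),lm('top','salt_mill'),lm('top','timer'))
optics.camera('side');print(lm('side','spice_jar_1'),lm('side','salt_mill'),lm('side','timer'),lm('side','door_edge'))
s=sensors.sense();print(s['position'],s['ft_force'])
E
```

```text
[([0.525, 0.369, 0.002], 0.73), ([0.516, 0.273, 0.001], 0.42)] [] [([0.412, 0.16, 0.008], 0.69)]
[([0.514, 0.274, -0.002], 0.72), ([0.525, 0.373, 0.001], 0.62)] [([0.347, 0.324, -0.002], 0.8)] [([0.414, 0.161, 0.004], 0.73)] [([0.277, -0.318, 0.161], 0.61)]
[0.51712976 0.27232918 0.2309288 ] [-0.02801409  0.11947354  0.11030087]
```

Request:
jog_arm(deltas=[[-1,0,50,0,0,0,0],[0,0,50,0,0,0,0],[0,0,35,0,0,0,0],[0,0,14,0,0,0,0],[0,0,0,0,0,0,0.2],[0,0,0,0,0,0,0.4],[0,0,0,0,0,0,0.55],[0,0,0,0,0,0,0.6],[0,0,0,0,0,0,0.6],[0,0,0,0,0,0,0.6]], grip_force=20)

```text
time: 20.62
position: [0.5179, 0.2744, 0.0841]
orientation: [-179.9, -0.2, -0.1]
ft_force: [-1.7, -0.4, 6.5]
opening: 0.0441
```

Request:
jog_arm(deltas=[[0,0,-20,0,0,0,0.6],[0,0,-50,0,0,0,0.6],[0,0,-55,0,0,0,0.6],[0,0,-55,0,0,0,0.6],[0,57,0,0,0,0,0.6],[0,57,0,0,0,0,0.6],[0,57,0,0,0,0,0.6],[0,57,0,0,0,0,0.6],[-1,57,0,0,0,0,0.6],[-1,57,0,0,0,0,0.6],[-1,57,0,0,0,0,0.6],[-1,57,0,0,0,0,0.6]], grip_force=22)

```text
time: 22.12
position: [0.5111, -0.1842, 0.2631]
orientation: [180.0, -0.1, -0.1]
ft_force: [0.8, -0.3, -0.1]
opening: 0.0436
```

Request:
jog_arm(deltas=[[-1,52,0,0,0,-0.1,0.6],[0,0,0,0,0,0,0.6],[0,0,0,0,0,0,0.6]])

```text
time: 22.5
position: [0.5101, -0.2342, 0.2623]
orientation: [-180.0, -0.0, 5.5]
ft_force: [-0.4, -0.2, -1.6]
opening: 0.0438
```

```bash
python3 - <<'E'
from h import *
a=optics.camera('side');print(lm('side','spice_jar_1'),lm('side','door_edge'),lm('side','door_rack'))
b=optics.camera('top');print(lm('top','spice_jar_1'),lm('top','door_edge'),lm('top','door_rack'))
s=sensors.sense();print(s['position'],s['orientation'],s['opening'],s['ft_force'])
cv2.imwrite('pics/g9.png',cv2.resize(np.hstack([a[80:260,200:400],b[120:300,200:400]]),None,fx=2,fy=2)[:,:,::-1])
E
```

```text
[([0.526, 0.372, 0.001], 0.67)] [([0.274, -0.322, 0.157], 0.74), ([0.584, -0.275, -0.002], 0.53)] [([0.438, -0.247, 0.033], 0.69), ([0.586, -0.275, -0.006], 0.21)]
[([0.508, -0.234, 0.177], 0.61), ([0.522, 0.37, 0.003], 0.46)] [([0.277, -0.322, 0.159], 0.73)] [([0.525, -0.484, -0.0], 0.27)]
[ 0.51050609 -0.23367261  0.26186733] [ 1.79999166e+02 -3.19115512e-03  5.68394597e+00] 0.043225813237570014 [-0.28168691 -0.13637089 -2.22897565]
```

View pics/g9.png

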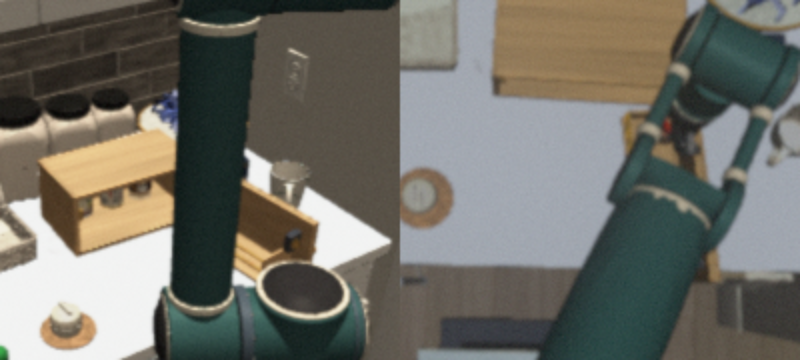

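Request:
jog_arm(deltas=[[0,0,40,0,0,0,0.6],[0,0,40,0,0,0,0.6],[0,0,35,0,0,0,0.6],[0,0,17,0,0,0,0.6],[0,0,6,0,0,0,0.6],[0,0,3,0,0,0,0.6],[0,0,0,0,0,0,0.6],[0,0,0,0,0,0,0.6]])

```text
time: 23.9
position: [0.5112, -0.2349, 0.122]
orientation: [179.9, -0.1, 5.6]
ft_force: [0.0, 0.3, -1.2]
opening: 0.0437
```

Request:
jog_arm(deltas=[[0,0,2,0,0,0,0.6],[0,0,1.5,0,0,0,0.6],[0,0,0,0,0,0,0.6],[0,0,0,0,0,0,0.6]])

```text
time: 24.4
position: [0.5111, -0.2351, 0.1192]
orientation: [179.9, -0.1, 5.6]
ft_force: [-1.8, 0.8, 6.6]
opening: 0.0438
```

Request:
jog_arm(deltas=[[0,0,0,0,0,0,0.4],[0,0,0,0,0,0,0.3],[0,0,0,0,0,0,0.3],[0,0,-20,0,0,0,0.3],[0,0,-50,0,0,0,0.3],[0,0,-45,0,0,0,0.3],[0,0,0,0,0,0.099,0],[0,-56,0,0,0,0,0],[1,-56,0,0,0,0,0],[2,-56,0,0,0,0,0],[2,-56,0,0,0,0,0],[2,-56,0,0,0,0,0]], grip_force=20)

```text
time: 25.9
position: [0.5174, 0.0473, 0.2323]
orientation: [180.0, -0.0, -0.1]
ft_force: [0.4, 0.0, 0.1]
opening: 0.0855
```

Request:
jog_arm(deltas=[[1,-56,0,0,0,0,0],[1,-56,0,0,0,0,0],[1,-56,0,0,0,0,0],[1,-56,0,0,0,0,0],[1,-56,0,0,0,0,0],[1,-46,0,0,0,0,0],[0,0,0,0,0,0,0.2]])

```text
time: 26.78
position: [0.5233, 0.3746, 0.2315]
orientation: [-180.0, 0.0, 0.2]
ft_force: [-0.4, -0.8, 0.3]
opening: 0.0698
```

```bash
python3 - <<'E'
from h import *
b=optics.camera('top');print(lm('top','spice_jar_1'),lm('top','door_edge'),lm('top','salt_mill'))
a=optics.camera('side');print(lm('side','spice_jar_1'),lm('side','door_edge'),lm('side','door_rack'),lm('side','salt_mill'))
s=sensors.sense();print(s['position'],s['orientation'],s['opening'],s['joint_positions'])
cv2.imwrite('pics/g10.png',cv2.resize(np.hstack([a[150:280,100:400],b[130:260,100:400]]),None,fx=1.3,fy=1.3)[:,:,::-1])
E
```

```text
[([0.523, 0.373, 0.003], 0.69), ([0.588, -0.277, 0.159], 0.6), ([0.509, -0.238, 0.038], 0.48)] [([0.274, -0.316, 0.159], 0.94), ([0.434, -0.255, 0.033], 0.32)] [([0.438, 0.365, -0.002], 0.38), ([0.276, -0.32, 0.161], 0.21)]
[([0.527, 0.371, 0.0], 0.58), ([0.509, -0.236, 0.034], 0.57)] [([0.276, -0.32, 0.159], 0.78)] [([0.438, -0.248, 0.038], 0.77)] [([0.346, 0.325, -0.004], 0.71), ([0.434, 0.37, -0.001], 0.68)]
[0.5242285  0.37056304 0.23250345] [-1.79995507e+02 -1.26873296e-02 -1.35771629e-01] 0.06844311510935613 [ 3.30343318e+01  1.14925171e+01  9.60644628e+01 -3.33651911e-03
  7.24299421e+01  3.31711097e+01]
```

Request:
jog_arm(deltas=[[1,-1,50,0,0,0,0.2],[0,0,50,0,0,0,0.2],[0,0,35,0,0,0,0.2],[0,0,14,0,0,0,0.2],[0,0,0,0,0,0,0.3],[0,0,0,0,0,0,0.45],[0,0,0,0,0,0,0.55],[0,0,0,0,0,0,0.6],[0,0,0,0,0,0,0.6]], grip_force=20)

```text
time: 28.35
position: [0.5263, 0.3735, 0.0858]
orientation: [-179.9, -0.2, -0.1]
ft_force: [-1.2, -0.1, 5.9]
opening: 0.0438
```

Request:
jog_arm(deltas=[[0,0,-20,0,0,0,0.6],[0,0,-50,0,0,0,0.6],[0,0,-55,0,0,0,0.6],[0,0,-55,0,0,0,0.6],[0,57,0,0,0,0,0.6],[0,57,0,0,0,0,0.6],[0,57,0,0,0,0,0.6],[-4,57,0,0,0,0,0.6],[-10,57,0,0,0,0,0.6],[-10,57,0,0,0,0,0.6],[-10,57,0,0,0,0,0.6],[-10,57,0,0,0,0,0.6]], grip_force=22)

```text
time: 29.85
position: [0.4799, -0.0851, 0.2645]
orientation: [180.0, -0.1, -0.0]
ft_force: [0.6, 0.5, -2.2]
opening: 0.0434
```

Request:
jog_arm(deltas=[[-14,53,0,0,0,0,0.6],[-14,53,0,0,0,0,0.6],[-16,53,0,0,0,-0.1,0.6],[0,0,0,0,0,0,0.6],[0,0,0,0,0,0,0.6]])

```text
time: 30.48
position: [0.4362, -0.2422, 0.2638]
orientation: [-180.0, -0.0, 5.6]
ft_force: [0.2, -0.5, -1.8]
opening: 0.0439
```

```bash
python3 - <<'E'
from h import *
b=optics.camera('top');print(lm('top','spice_jar_1'),lm('top','door_edge'))
s=sensors.sense();print(s['position'],s['orientation'],s['opening'],s['ft_force'])
E
```

```text
[([0.509, -0.233, 0.036], 0.69), ([0.412, 0.159, 0.001], 0.48), ([0.435, -0.244, 0.183], 0.43)] []
[ 0.43673361 -0.24113207  0.26352627] [-1.79988617e+02 -1.86121603e-02  5.76152476e+00] 0.04387672045385445 [ 0.46132255  0.33589055 -0.9800497 ]
```

Request:
jog_arm(deltas=[[0,0,40,0,0,0,0.6],[0,0,40,0,0,0,0.6],[0,0,35,0,0,0,0.6],[0,0,17,0,0,0,0.6],[0,0,6,0,0,0,0.6],[0,0,3,0,0,0,0.6],[0,0,1.5,0,0,0,0.6],[0,0,0,0,0,0,0.6],[0,0,0,0,0,0,0.6]])

```text
time: 31.75
position: [0.4367, -0.2427, 0.1214]
orientation: [180.0, -0.1, 5.7]
ft_force: [-0.8, -0.5, -2.0]
opening: 0.0431
```

Request:
jog_arm(deltas=[[0,0,2,0,0,0,0.6],[0,0,0,0,0,0,0.5],[0,0,0,0,0,0,0.35],[0,0,0,0,0,0,0.35],[0,0,-20,0,0,0,0.35],[0,0,-50,0,0,0,0.35],[0,0,-45,0,0,0,0.35],[0,0,0,0,0,0.099,0.1],[0,-56,0,0,0,0,0.1],[0,-56,0,0,0,0,0.1],[0,-56,0,0,0,0,0.1],[0,-56,0,0,0,0,0.1]], grip_force=20)

```text
time: 33.25
position: [0.4361, -0.0168, 0.2337]
orientation: [-180.0, -0.0, -0.0]
ft_force: [1.3, 0.2, -0.6]
opening: 0.0766
```

Request:
jog_arm(deltas=[[0,-56,0,0,0,0,0.2],[0,-56,0,0,0,0,0.2],[0,-56,0,0,0,0,0.2],[0,-56,0,0,0,0,0.2],[0,-56,0,0,0,0,0.2],[0,-56,0,0,0,0,0.2],[0,-51,0,0,0,0,0.2],[0,0,0,0,0,0,0.2]])

```text
time: 34.25
position: [0.4358, 0.3717, 0.2332]
orientation: [-180.0, 0.0, 0.2]
ft_force: [0.7, -0.3, 0.2]
opening: 0.0682
```

```bash
python3 - <<'E'
from h import *
b=optics.camera('top');print(lm('top','spice_jar_1'),lm('top','door_edge'),lm('top','salt_mill'))
a=optics.camera('side');print(lm('side','spice_jar_1'),lm('side','door_edge'),lm('side','door_rack'),lm('side','salt_mill'),lm('side','timer'))
s=sensors.sense();print(s['position'],s['orientation'],s['opening'],s['joint_positions'])
cv2.imwrite('pics/g11.png',cv2.resize(np.hstack([a[140:290,130:380],b[130:280,250:390]]),None,fx=2,fy=2)[:,:,::-1])
E
```

```text
[([0.509, -0.235, 0.039], 0.78), ([0.432, -0.248, 0.035], 0.69)] [([0.273, -0.317, 0.16], 0.79)] [([0.44, 0.368, 0.002], 0.7), ([0.347, 0.333, 0.0], 0.46)]
[([0.507, -0.236, 0.036], 0.76), ([0.438, -0.245, 0.036], 0.58)] [([0.582, -0.273, -0.004], 0.46)] [([0.44, -0.249, 0.036], 0.77)] [([0.346, 0.33, 0.002], 0.65), ([0.438, 0.37, -0.0], 0.48)] [([0.45, 0.17, 0.008], 0.78)]
[0.43663176 0.36784443 0.23402891] [-1.79988706e+02 -1.93506337e-02 -7.04273922e-02] 0.06841534216654989 [ 3.76148849e+01  3.73448101e+00  1.04637240e+02 -3.04699629e-03
  7.16060607e+01  3.76862713e+01]
```

View pics/g11.png

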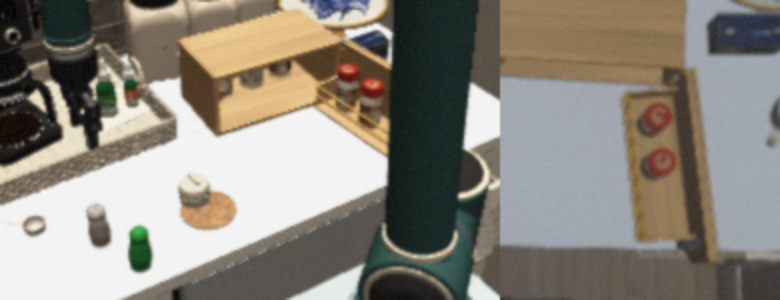

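Both jars stand in the rack. The timer has been knocked about 35 mm off the mat's centre, so I'll put that right now.

```bash
python3 - <<'E'
from h import *
for c in('top','side'):
    im=optics.camera(c);print(lm(c,'timer'),lm(c,'cork_mat'))
    print(px(c,(.45,.17,.05)))
im=optics.camera('top');u,v=map(int,px('top',(.43,.165,.03)))
cv2.imwrite('pics/g12.png',cv2.resize(im[v-25:v+25,u-30:u+30],None,fx=7,fy=7,interpolation=cv2.INTER_CUBIC)[:,:,::-1]);print(u-30,v-25)
E
```

```text
[([0.454, 0.167, 0.008], 0.77)] [([0.413, 0.159, 0.0], 0.63)]
[207.3217436  206.96018263]
[([0.448, 0.171, 0.005], 0.74)] [([0.415, 0.163, -0.004], 0.94)]
[226.33435222 229.63810134]
179 188
```

View pics/g12.png

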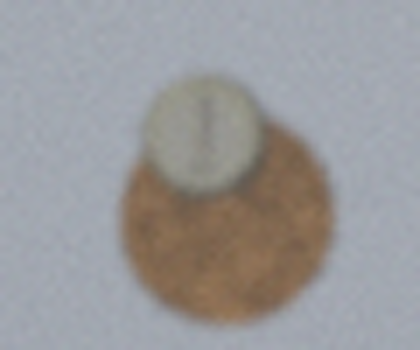

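Request:
jog_arm(deltas=[[3,50,0,0,0,0,0],[3,50,0,0,0,0,0],[3,50,0,0,0,0,0],[4,51,0,0,0,0,0],[0,0,55,0,0,0,0],[0,0,55,0,0,0,0],[0,0,50,0,0,0,0],[0,0,30,0,0,0,0],[0,0,16,0,0,0,0],[0,0,0,0,0,0,0]], grip_force=25)

```text
time: 36.35
position: [0.4487, 0.1675, 0.0271]
orientation: [180.0, 0.1, 0.0]
ft_force: [1.1, 0.3, 0.2]
opening: 0.0852
```

Request:
jog_arm(deltas=[[0,0,0,0,0,0,0.15],[0,0,0,0,0,0,0.25],[0,0,0,0,0,0,0.35],[0,0,0,0,0,0,0.45],[0,0,0,0,0,0,0.45]])

```text
time: 36.98
position: [0.4505, 0.168, 0.0297]
orientation: [-180.0, -0.1, 0.0]
ft_force: [-1.3, -0.8, 6.9]
opening: 0.0578
```

Request:
jog_arm(deltas=[[0,0,-12,0,0,0,0.5],[0,0,-13,0,0,0,0.5],[-18,2,0,0,0,0,0.5],[-19,2,0,0,0,0,0.5],[0,0,0,0,0,0,0.5],[0,0,12,0,0,0,0.5],[0,0,12,0,0,0,0.5],[0,0,0,0,0,0,0.5],[0,0,0,0,0,0,0.5]], grip_force=30)

```text
time: 38.1
position: [0.4127, 0.1638, 0.0285]
orientation: [180.0, 0.0, -0.0]
ft_force: [-1.4, 0.1, 6.4]
opening: 0.0572
```

Contact is made. I'll release the timer, lift, and return above the mill.

Request:
jog_arm(deltas=[[0,0,0,0,0,0,0.3],[0,0,0,0,0,0,0.15],[0,0,0,0,0,0,0],[0,0,0,0,0,0,0],[0,0,-30,0,0,0,0],[0,0,-55,0,0,0,0],[0,0,-55,0,0,0,0],[4,-51,-50,0,0,0,0],[5,-51,0,0,0,0,0.1],[8,-51,0,0,0,0,0.2],[8,-51,0,0,0,0,0.2],[0,0,0,0,0,0,0.2]], grip_force=20)

```text
time: 39.6
position: [0.4369, 0.3641, 0.2121]
orientation: [-180.0, 0.0, 0.2]
ft_force: [-0.2, -0.4, -0.4]
opening: 0.0683
```

```bash
python3 - <<'E'
from h import *
for c in('top','side'):
    im=optics.camera(c);print(lm(c,'timer'),lm(c,'cork_mat'),lm(c,'salt_mill'))
s=sensors.sense();print(s['position'],s['orientation'],s['opening'])
E
```

```text
[([0.416, 0.163, 0.007], 0.62), ([0.584, -0.274, 0.002], 0.16)] [([0.41, 0.159, 0.003], 0.66)] [([0.41, 0.161, -0.0], 0.68), ([0.346, 0.33, 0.003], 0.57), ([0.439, 0.367, -0.001], 0.51)]
[([0.414, 0.164, 0.006], 0.76)] [([0.413, 0.163, -0.002], 0.64)] [([0.344, 0.327, 0.0], 0.69), ([0.436, 0.369, -0.0], 0.52)]
[0.43688285 0.36013787 0.21264977] [-1.79999211e+02 -1.04438262e-02 -7.53308826e-02] 0.06849087400612977
```

Request:
jog_arm(deltas=[[1,-8,40,0,0,0,0.2],[0,0,50,0,0,0,0.2],[0,0,37,0,0,0,0.2],[0,0,15,0,0,0,0.2],[0,0,0,0,0,0,0.3],[0,0,0,0,0,0,0.45],[0,0,0,0,0,0,0.6],[0,0,0,0,0,0,0.7],[0,0,0,0,0,0,0.7],[0,0,0,0,0,0,0.7]], grip_force=20)

```text
time: 41.25
position: [0.4391, 0.3703, 0.0726]
orientation: [-179.9, -0.2, 0.0]
ft_force: [-1.0, -0.9, 6.1]
opening: 0.031
```

Request:
jog_arm(deltas=[[0,0,-15,0,0,0,0.7],[0,0,-50,0,0,0,0.7],[0,0,-55,0,0,0,0.7],[0,0,-60,0,0,0,0.7],[0,57,0,0,0,0,0.7],[0,57,0,0,0,0,0.7],[0,57,0,0,0,0,0.7],[0,57,0,0,0,0,0.7],[0,57,0,0,0,0,0.7],[0,57,0,0,0,0,0.7],[0,57,0,0,0,0,0.7],[0,57,0,0,0,0,0.7]], grip_force=24)

```text
time: 42.75
position: [0.4374, -0.0886, 0.2514]
orientation: [180.0, -0.1, 0.0]
ft_force: [0.9, 0.0, -0.9]
opening: 0.0306
```

Request:
jog_arm(deltas=[[-26,55,0,0,0,0,0.7],[-26,54,0,0,0,0,0.7],[-26,54,0,0,0,-0.1,0.7],[0,0,0,0,0,0,0.7],[0,0,0,0,0,0,0.7]])

```text
time: 43.38
position: [0.3596, -0.2497, 0.2508]
orientation: [-180.0, -0.0, 5.6]
ft_force: [-0.0, 0.7, -2.2]
opening: 0.0306
```

```bash
python3 - <<'E'
from h import *
for c in('top','side'):
    im=optics.camera(c);print(lm(c,'salt_mill'),lm(c,'spice_jar_1'),lm(c,'door_rack'))
s=sensors.sense();print(s['position'],s['orientation'],s['opening'],s['ft_force'])
E
```

```text
[([0.351, 0.334, 0.004], 0.55), ([0.569, 0.5, -0.002], 0.52)] [([0.438, -0.242, 0.04], 0.65), ([0.51, -0.236, 0.038], 0.61)] []
[([0.355, -0.248, 0.174], 0.63), ([0.347, 0.329, -0.0], 0.47)] [([0.436, -0.245, 0.036], 0.54)] [([0.438, -0.247, 0.034], 0.59), ([0.414, 0.162, 0.003], 0.56)]
[ 0.36029346 -0.24905836  0.25048412] [-1.79999054e+02  4.34820657e-04  5.83423651e+00] 0.030792507178200097 [ 0.3155247 -0.22556   -1.3745164]
```

Held at underside z ≈ 0.178. The floor then needs TCP ≈ 0.108, so I'll lower 142 mm and feel for contact.

Request:
jog_arm(deltas=[[0,0,40,0,0,0,0.7],[0,0,40,0,0,0,0.7],[0,0,35,0,0,0,0.7],[0,0,17,0,0,0,0.7],[0,0,6,0,0,0,0.7],[0,0,3,0,0,0,0.7],[0,0,2,0,0,0,0.7],[0,0,0,0,0,0,0.7],[0,0,0,0,0,0,0.7]])

```text
time: 44.9
position: [0.3602, -0.2501, 0.1081]
orientation: [180.0, -0.0, 5.7]
ft_force: [-0.6, -0.9, -1.3]
opening: 0.031
```

Request:
jog_arm(deltas=[[0,0,2,0,0,0,0.7],[0,0,0,0,0,0,0.7],[0,0,0,0,0,0,0.7]])

```text
time: 45.28
position: [0.3608, -0.2511, 0.1077]
orientation: [179.9, -0.1, 5.7]
ft_force: [-3.3, -0.2, 9.6]
opening: 0.0303
```

Request:
jog_arm(deltas=[[0,0,0,0,0,0,0.55],[0,0,0,0,0,0,0.4],[0,0,0,0,0,0,0.4],[0,0,-20,0,0,0,0.4],[0,0,-50,0,0,0,0.4],[0,0,-55,0,0,0,0.4],[0,0,0,0,0,0.099,0.4],[-10,45,0,0,0,0,0.7],[-10,45,0,0,0,0,1],[-10,45,0,0,0,0,1],[0,0,0,0,0,0,1]])

```text
time: 46.65
position: [0.3292, -0.3872, 0.2301]
orientation: [180.0, 0.0, -0.1]
ft_force: [0.8, 0.6, 0.2]
opening: 0.0002
```

```bash
python3 - <<'E'
from h import *
b=optics.camera('top');print(lm('top','spice_jar_1'),lm('top','salt_mill'),lm('top','door_edge'),lm('top','timer'))
a=optics.camera('side');print(lm('side','spice_jar_1'),lm('side','salt_mill'),lm('side','door_edge'),lm('side','timer'))
s=sensors.sense();print(s['position'],s['orientation'],s['opening'])
cv2.imwrite('pics/g13.png',cv2.resize(np.hstack([a[140:290,150:380],b[130:280,230:390]]),None,fx=2,fy=2)[:,:,::-1])
# cupboard yaw: top edge lines (z=.162), t1 coords/1.5
A=ray('top',373/1.5,157/1.5,.162);B=ray('top',516/1.5,163/1.5,.162);C=ray('top',371/1.5,238/1.5,.162);D=ray('top',515/1.5,246/1.5,.162)
print(A,B,C,D)
E
```

```text
[([0.507, -0.237, 0.038], 0.63), ([0.436, -0.245, 0.038], 0.61)] [([0.358, -0.253, 0.034], 0.47), ([0.352, 0.332, 0.001], 0.45)] [([0.278, -0.318, 0.157], 0.97), ([0.439, -0.255, 0.034], 0.16)] [([0.414, 0.162, 0.004], 0.69)]
[] [([0.346, 0.324, -0.004], 0.51), ([0.355, -0.25, 0.036], 0.47), ([0.439, -0.249, 0.035], 0.19)] [([0.275, -0.319, 0.161], 0.7)] [([0.416, 0.167, 0.007], 0.67)]
[ 0.33026703 -0.38426433  0.23061915] [ 1.79989188e+02 -1.19330881e-02  1.15675075e-01] -1.9870988496553608e-05
[0.78303236 0.0331111  0.162     ] [ 0.77564882 -0.28521583  0.162     ] [0.59754064 0.0333482  0.162     ] [ 0.58623141 -0.27962539  0.162     ]
```

View pics/g13.png

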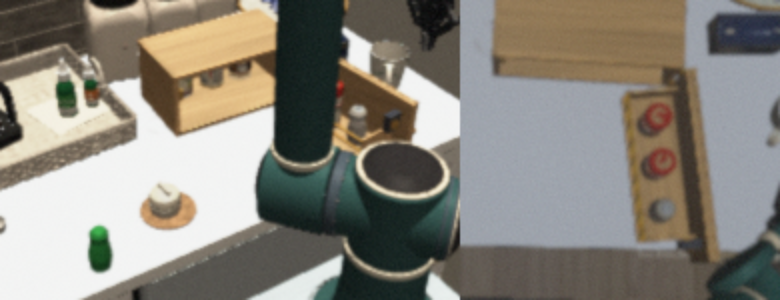

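```bash
python3 - <<'E'
from h import *
H=np.array([.587,-.273])
def P(t,r=.25,d=-.035): return H+r*np.array([-np.sin(t),np.cos(t)])+d*np.array([np.cos(t),np.sin(t)])
cur=P(1.67,.25,-.075)
for t in [1.67]+np.arange(1.6,.1,-.085).tolist():
    n=P(t);d=n-cur;cur=n;print(round(t,3),np.round(n,3),round(np.hypot(*n),3),[round(1000*d[0]),round(-1000*d[1])])
E
```

```text
1.67 [ 0.342 -0.333] 0.477 [-4, -40]
1.6 [ 0.338 -0.315] 0.462 [-4, -17]
1.515 [ 0.335 -0.294] 0.446 [-3, -21]
1.43 [ 0.335 -0.273] 0.432 [-1, -21]
1.345 [ 0.336 -0.251] 0.419 [1, -21]
1.26 [ 0.338 -0.23 ] 0.409 [3, -21]
1.175 [ 0.343 -0.209] 0.401 [5, -21]
1.09 [ 0.349 -0.188] 0.397 [6, -20]
1.005 [ 0.357 -0.169] 0.395 [8, -20]
0.92 [ 0.367 -0.149] 0.396 [10, -19]
0.835 [ 0.378 -0.131] 0.4 [11, -18]
0.75 [ 0.391 -0.114] 0.407 [13, -17]
0.665 [ 0.405 -0.098] 0.417 [14, -16]
0.58 [ 0.421 -0.083] 0.429 [16, -15]
0.495 [ 0.437 -0.07 ] 0.443 [17, -13]
0.41 [ 0.455 -0.058] 0.459 [18, -12]
0.325 [ 0.474 -0.047] 0.476 [19, -10]
0.24 [ 0.494 -0.038] 0.495 [20, -9]
0.155 [ 0.514 -0.031] 0.515 [20, -7]
```

Request:
jog_arm(deltas=[[15,-11,0,0,0,0,1],[0,0,35,0,0,0,1],[0,0,35,0,0,0,1],[0,0,30,0,0,0,1],[0,0,0,0,0,0,1]])

```text
time: 47.78
position: [0.3442, -0.3712, 0.1278]
orientation: [-179.7, 0.2, 0.1]
ft_force: [-0.2, 0.4, 0.6]
opening: -0.0002
```

Request:
jog_arm(deltas=[[-2,-20,0,0,0,0,1],[-2,-19,0,0,0,0,1],[-4,-17,0,0,0,0,1],[-3,-20,0,0,0,0,1],[-1,-20,0,0,0,0,1],[1,-20,0,0,0,0,1],[3,-20,0,0,0,0,1],[5,-20,0,0,0,0,1],[6,-20,0,0,0,0,1],[8,-20,0,0,0,0,1],[10,-19,0,0,0,0,1],[0,0,0,0,0,0,1]])

```text
time: 49.28
position: [0.3658, -0.1573, 0.1303]
orientation: [-180.0, 0.0, 0.2]
ft_force: [-0.2, 0.6, 0.8]
opening: 0.0004
```

```bash
python3 - <<'E'
from h import *
for c in('top','side'):
    optics.camera(c);print(lm(c,'door_edge'),lm(c,'spice_jar_1'),lm(c,'salt_mill'))
s=sensors.sense();print(s['position'],s['ft_force'])
E
```

```text
[([0.339, -0.085, 0.161], 0.72)] [([0.503, -0.149, 0.038], 0.56), ([0.559, -0.194, 0.038], 0.53)] [([0.568, 0.502, -0.002], 0.73), ([0.348, 0.333, -0.001], 0.6), ([0.445, -0.099, 0.036], 0.59), ([0.558, -0.191, 0.038], 0.17)]
[([0.449, -0.091, 0.036], 0.68), ([0.344, -0.076, 0.159], 0.58)] [([0.509, -0.144, 0.034], 0.69)] [([0.346, 0.328, -0.002], 0.56), ([0.447, -0.092, 0.036], 0.46)]
[ 0.36553176 -0.15919538  0.13043727] [ 0.20377222 -0.7905872  -0.44887674]
```

```bash
python3 - <<'E'
from h import *
H=np.array([.587,-.273])
def P(t,r=.25,d=-.045): return H+r*np.array([-np.sin(t),np.cos(t)])+d*np.array([np.cos(t),np.sin(t)])
cur=np.array([.366,-.158])
for t,r in zip(np.arange(.82,.1,-.07),np.linspace(.245,.28,11)):
    n=P(t,r);d=n-cur;cur=n;print(round(t,3),np.round(n,3),round(np.hypot(*n),3),[round(1000*d[0]),round(-1000*d[1])])
E
```

```text
0.82 [ 0.377 -0.139] 0.402 [11, -19]
0.75 [ 0.385 -0.122] 0.404 [8, -17]
0.68 [ 0.394 -0.105] 0.407 [9, -17]
0.61 [ 0.404 -0.089] 0.414 [10, -16]
0.54 [ 0.415 -0.074] 0.422 [11, -15]
0.47 [ 0.428 -0.059] 0.432 [13, -15]
0.4 [ 0.442 -0.046] 0.444 [14, -14]
0.33 [ 0.457 -0.033] 0.458 [15, -13]
0.26 [ 0.473 -0.021] 0.474 [16, -12]
0.19 [ 0.491 -0.01 ] 0.491 [17, -11]
0.12 [ 0.509 -0.   ] 0.509 [18, -10]
```

Request:
jog_arm(deltas=[[11,-19,0,0,0,0,1],[8,-17,0,0,0,0,1],[9,-17,0,0,0,0,1],[10,-16,0,0,0,0,1],[11,-15,0,0,0,0,1],[13,-15,0,0,0,0,1],[14,-14,0,0,0,0,1],[15,-13,0,0,0,0,1],[14,-11,0,0,0,0,1],[12,-8,0,0,0,0,1],[0,0,0,0,0,0,1]])

```text
time: 51.05
position: [0.4836, -0.0132, 0.1305]
orientation: [-180.0, -0.0, 0.1]
ft_force: [-0.4, -0.1, 0.2]
opening: 0.0001
```

```bash
python3 - <<'E'
from h import *
for c in('top','side'):
    optics.camera(c);print(lm(c,'door_edge'),lm(c,'spice_jar_1'),lm(c,'salt_mill'))
s=sensors.sense();print(s['position'],s['ft_force'])
E
```

```text
[] [([0.616, -0.194, 0.038], 0.44), ([0.602, -0.124, 0.037], 0.4)] [([0.35, 0.332, -0.002], 0.6)]
[([0.51, 0.028, 0.158], 0.71)] [] [([0.348, 0.329, -0.004], 0.73)]
[ 0.482328   -0.01395429  0.13052201] [-0.27980641  0.32057753  0.00432756]
```

Request:
jog_arm(deltas=[[7,-3,0,0,0,0,1],[7,-3,0,0,0,0,1],[7,-2,0,0,0,0,1],[7,-2,0,0,0,0,1],[6,-2,0,0,0,0,1],[6,-1,0,0,0,0,1],[6,0,0,0,0,0,1],[4,0,0,0,0,0,1],[0,0,0,0,0,0,1]])

```text
time: 52.58
position: [0.5329, -0.0007, 0.1305]
orientation: [180.0, -0.0, 0.1]
ft_force: [0.1, 0.8, -0.2]
opening: 0.0
```

Request:
jog_arm(deltas=[[3,0,0,0,0,0,1],[3,0,0,0,0,0,1],[2,0,0,0,0,0,1],[2,0,0,0,0,0,1],[0,0,0,0,0,0,1]])

```text
time: 53.2
position: [0.5428, -0.0007, 0.1305]
orientation: [180.0, -0.0, 0.1]
ft_force: [0.5, 0.7, 0.8]
opening: 0.0004
```

Request:
jog_arm(deltas=[[2,0,0,0,0,0,1],[2,0,0,0,0,0,1],[2,0,0,0,0,0,1],[2,0,0,0,0,0,1],[0,0,0,0,0,0,1]])

```text
time: 53.82
position: [0.5465, -0.0004, 0.1303]
orientation: [-180.0, 0.5, 0.1]
ft_force: [-14.0, 0.7, 10.2]
opening: -0.0004
```

```bash
python3 - <<'E'
from h import *
for c in('top','side'):
    im=optics.camera(c);print(lm(c,'door_edge'))
s=sensors.sense();print(s['position'],s['ft_force'])
E
```

```text
[([0.569, 0.036, 0.157], 0.63)]
[([0.571, 0.036, 0.16], 0.84)]
[ 5.46513708e-01 -3.67233876e-04  1.30300113e-01] [-13.42378672   0.6399599   10.50387608]
```

Request:
jog_arm(deltas=[[1,0,-2,0,0,0,1],[1,0,-1,0,0,0,1],[1,0,0,0,0,0,1],[0,0,0,0,0,0,1]])

```text
time: 54.52
position: [0.5464, -0.0003, 0.1305]
orientation: [-180.0, 0.9, 0.1]
ft_force: [-14.8, 0.3, 2.4]
opening: 0.0002
```

```bash
python3 - <<'E'
from h import *
a=optics.camera('side')[130:230,200:330];b=optics.camera('top')[120:220,225:375]
cv2.imwrite('pics/g14.png',cv2.resize(np.hstack([a,b]),None,fx=2.8,fy=2.8,interpolation=cv2.INTER_CUBIC)[:,:,::-1])
E
```

```text
(no output)
```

View pics/g14.png

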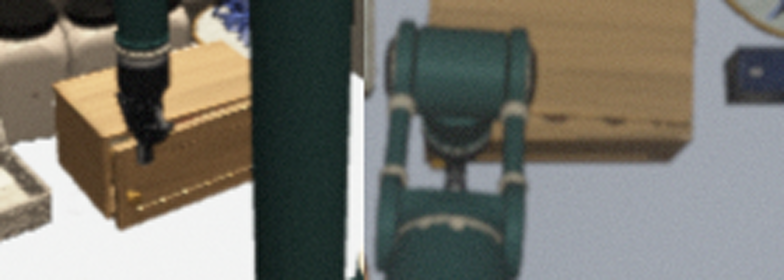

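The gripper's knuckles, not the fingertips, appear to be touching the door's top edge and the cupboard's front edge. I'll back off and tilt the fingers forward so that only the tips push.

Request:
jog_arm(deltas=[[-20,0,0,0,0,0,1],[-25,0,0,0,0,0,1],[0,0,0,0,0.175,0,1],[0,0,0,0,0.175,0,1],[0,0,0,0,0.175,0,1],[0,0,0,0,0.175,0,1],[0,0,0,0,0,0,1]])

```text
time: 55.5
position: [0.5022, -0.0, 0.1273]
orientation: [-179.9, -39.5, -0.1]
ft_force: [0.6, 0.6, -0.4]
opening: -0.0
```

```bash
python3 - <<'E'
from h import *
for c in('top','side'):
    im=optics.camera(c);print(lm(c,'door_edge'))
s=sensors.sense();print(s['position'],s['orientation'],s['ft_force'],s['joint_positions'])
E
```

```text
[([0.567, 0.038, 0.158], 0.68)]
[([0.561, 0.036, 0.161], 0.9)]
[ 0.51218553 -0.0009231   0.13717031] [ 1.79967297e+02 -4.03185653e+01  9.17132348e-02] [-0.56535352 -0.00414721  1.33491903] [ -5.20412971 -19.97077082 145.45657745  13.47786924  14.70223223
 -17.09446581]
```

Request:
jog_arm(deltas=[[2.9,0,4.4,0,0,0,1],[2.9,0,4.4,0,0,0,1],[2.9,0,4.4,0,0,0,1],[0,0,0,0,0,0,1]])

```text
time: 56.2
position: [0.5241, -0.0006, 0.1286]
orientation: [-180.0, -40.1, 0.1]
ft_force: [-0.2, -0.0, -0.4]
opening: 0.0001
```

Now push in +x in about 3 mm steps.

Request:
jog_arm(deltas=[[2.3,0,1.9,0,0,0,1],[2.3,0,1.9,0,0,0,1],[2.3,0,1.9,0,0,0,1],[0,0,0,0,0,0,1]])

```text
time: 56.7
position: [0.533, -0.0007, 0.1293]
orientation: [180.0, -40.1, 0.1]
ft_force: [0.3, 0.6, 0.4]
opening: 0.0004
```

Request:
jog_arm(deltas=[[1.5,0,1.3,0,0,0,1],[1.5,0,1.3,0,0,0,1],[1.5,0,1.3,0,0,0,1],[0,0,0,0,0,0,1]])

```text
time: 57.2
position: [0.5389, -0.0006, 0.1291]
orientation: [180.0, -40.1, 0.1]
ft_force: [-0.0, 0.7, -0.5]
opening: 0.0001
```

Request:
jog_arm(deltas=[[1.5,0,1.3,0,0,0,1],[1.5,0,1.3,0,0,0,1],[1.5,0,1.3,0,0,0,1],[0,0,0,0,0,0,1]])

```text
time: 57.7
position: [0.5448, -0.0006, 0.129]
orientation: [180.0, -40.1, 0.1]
ft_force: [-0.2, 0.8, -0.4]
opening: -0.0001
```

```bash
python3 - <<'E'
from h import *
for c in('top','side'):
    im=optics.camera(c);print(lm(c,'door_edge'))
E
```

```text
[([0.565, 0.04, 0.16], 0.9)]
[([0.561, 0.037, 0.158], 0.76), ([0.586, -0.276, -0.001], 0.73), ([0.413, 0.165, 0.004], 0.25)]
```

Request:
jog_arm(deltas=[[1.5,0,1.3,0,0,0,1],[1.5,0,1.3,0,0,0,1],[1.5,0,1.3,0,0,0,1],[1.5,0,1.3,0,0,0,1],[1.5,0,1.3,0,0,0,1],[0,0,0,0,0,0,1]])

```text
time: 58.65
position: [0.5543, -0.0005, 0.1286]
orientation: [-180.0, -40.1, 0.1]
ft_force: [-5.4, 0.8, 3.9]
opening: -0.0
```

Request:
jog_arm(deltas=[[1.5,0,1.3,0,0,0,1],[1.5,0,1.3,0,0,0,1],[1.5,0,1.3,0,0,0,1],[0,0,0,0,0,0,1]])

```text
time: 59.15
position: [0.5597, -0.0002, 0.1283]
orientation: [-180.0, -40.0, 0.1]
ft_force: [-6.2, 2.9, 5.0]
opening: 0.0
```

Request:
jog_arm(deltas=[[1.5,0,1.3,0,0,0,1],[1.5,0,1.3,0,0,0,1],[1.5,0,1.3,0,0,0,1],[0,0,0,0,0,0,1]])

```text
time: 59.65
position: [0.5668, -0.0007, 0.1288]
orientation: [180.0, -40.1, 0.1]
ft_force: [0.2, -0.3, 0.1]
opening: -0.0001
```

Request:
jog_arm(deltas=[[1.5,0,1.3,0,0,0,1],[1.5,0,1.3,0,0,0,1],[1.5,0,1.3,0,0,0,1],[0,0,0,0,0,0,1]])

```text
time: 60.15
position: [0.5727, -0.0006, 0.1286]
orientation: [180.0, -40.1, 0.1]
ft_force: [-0.0, 0.4, -0.2]
opening: -0.0002
```

```bash
python3 - <<'E'
from h import *
for c in('top','side'):
    im=optics.camera(c);print(lm(c,'door_edge'))
E
```

```text
[([0.591, 0.037, 0.159], 0.81)]
[([0.589, 0.038, 0.156], 0.68)]
```

Request:
jog_arm(deltas=[[1.5,0,1.3,0,0,0,1],[1.5,0,1.3,0,0,0,1],[1.5,0,1.3,0,0,0,1],[0,0,0,0,0,0,1]])

```text
time: 60.85
position: [0.5752, -0.0005, 0.128]
orientation: [-179.9, -39.9, 0.1]
ft_force: [-45.5, -3.8, 33.9]
opening: 0.0001
```

The door is against its stop: the force rose sharply to about 45 N at the fingertips. I'm backing off now.

Request:
jog_arm(deltas=[[-5,0,-5,0,0,0,1],[-20,0,-17,0,0,0,1],[-15,0,-13,0,0,0,1],[22,0,-26,0,-0.1,0,1],[22,0,-30,0,-0.15,0,1],[10,0,-35,0,-0.15,0,1],[0,0,-30,0,-0.15,0,1],[-10,0,-20,0,-0.15,0,1],[-20,-40,0,0,0,0,1],[0,-50,0,0,0,0,1],[0,-50,0,0,0,0,1],[0,0,0,0,0,0,1]])

```text
time: 62.35
position: [0.4784, 0.1422, 0.2833]
orientation: [-179.9, -0.0, 0.3]
ft_force: [0.7, 0.5, 0.3]
opening: 0.0
```

```bash
python3 - <<'E'
from h import *
for c in('top','side'):
    im=optics.camera(c);print(c,[(t,lm(c,t)) for t in('door_edge','timer','mug','tea_box','scoop','spice_jar_1','salt_mill')])
s=sensors.sense();print(s['position'],s['ft_force'],s['time'])
a=optics.camera('side')[130:280,120:400];b=optics.camera('top')[110:260,90:430]
cv2.imwrite('pics/g15.png',cv2.resize(np.vstack([cv2.copyMakeBorder(a,0,0,0,60,0),b]),None,fx=2,fy=2)[:,:,::-1])
E
```

```text
top [('door_edge', [([0.591, 0.036, 0.158], 0.78)]), ('timer', [([0.413, 0.16, 0.008], 0.7)]), ('mug', [([0.526, -0.484, 0.003], 0.74)]), ('tea_box', [([0.68, -0.416, 0.001], 0.82)]), ('scoop', [([0.566, 0.499, -0.001], 0.78)]), ('spice_jar_1', []), ('salt_mill', [([0.349, 0.332, 0.003], 0.54)])]
side [('door_edge', [([0.587, 0.04, 0.159], 0.57)]), ('timer', [([0.414, 0.166, 0.005], 0.66)]), ('mug', []), ('tea_box', [([0.678, -0.414, 0.002], 0.64), ([0.631, -0.134, 0.034], 0.6)]), ('scoop', [([0.566, 0.503, 0.003], 0.43)]), ('spice_jar_1', []), ('salt_mill', [])]
[0.47842529 0.13921756 0.28347768] [0.13971209 0.3320789  0.37472062] 63.15
```

View pics/g15.png

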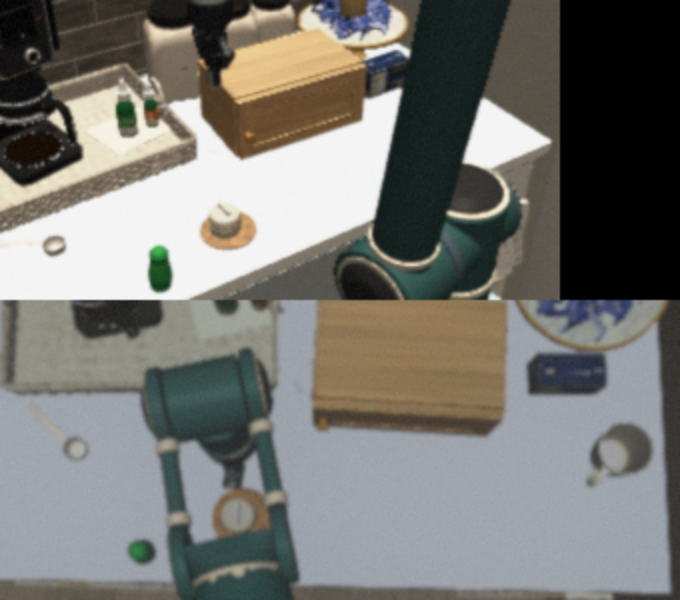

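The door is flush and stays shut. The timer is on its mat, and the bystanders and the green look-alike are where they were. Handing in.

```bash
python3 -c "
from station import hand_in
print(hand_in())"
```

```text
the job is handed in; nothing more can be done
None
```

The job is done and handed in at about 63 s of the 210 s allowed. The timer is on its cork mat, the two jars and the salt mill that were out stand in the door rack, and the door is shut and latched.

**What I did:**
- I put the timer on the mat, then pushed the door open to about 1.7 rad.
- I stood both jars and the mill in the rack with a 20–24 N grip. In the rack, their underside heights read 0.034–0.039 m against the floor's 0.035 m.
- The timer was knocked about 35 mm off centre partway through, so I put it back before placing the mill.
- I pushed the door shut until the latch snapped: the push force rose to about 6 N and then dropped to zero.

**Last checks:**
- **Door:** both cameras place the door edge at x = 0.587–0.591 m, against about 0.5875 m expected when shut. It stayed there after I let go, and the last picture shows it flush. I did not pull on it to test the latch.
- **Timer:** both cameras show it within about 3 mm of the mat's centre.
- **Bystanders:** the mug, tea box, scoop and green look-alike read unchanged, apart from one low-confidence second "tea box" reading at the cupboard that I take to be false.
- **Jars and mill:** with the door shut, they can't be seen, so I could not check them again. The last clear readings of all three were with the door half closed, and they were still in place.

**What went wrong:**
- My first grasp of the timer was too high, and the fingers pressed on its top with about 20 N. I opened and gripped it lower.
- My first try at shutting the door stalled at about 15 N, probably because the gripper's knuckles met the cupboard's front edge. I backed off and pushed with tilted fingertips instead.
- After the latch had already snapped, my extra check push met the door's stop. It read about 45 N sideways and 34 N upward at the fingertips (57 N in all) before I backed off. That stays under the 120 N wrist limit, but it was harder than intended for a door not to be forced.

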